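Swing the extraction hood over the wheel

ROBOT

A 7-joint arm with a two-finger parallel gripper is mounted at the origin on the work surface. World frame = base frame: x ahead of the robot, y to its left, z up, the work surface at z = 0. Lengths are in m, angles in degrees, forces in N, time in s.
With the tool pointing down it reaches from about 0.425 to 0.875 m from the base axis. Payload 4.7 kg.
Tool frame: the origin (TCP) lies at the very end of the fingers, on their centre line; the grasp point (between the pads) lies 19 mm behind it; z points along the fingers, y is the line along which they close (so a half turn about z gives the same grasp; the last joint's range is limited). The gripper opens to 87 mm and grips with 3 to 60 N. Pads are 19 mm wide; open, the fingers measure 117 mm over their backs; the gripper's body (75 mm by 190 mm) begins 51 mm behind the grasp point.
Start: joints at [-70.468, 18.392, -4.016, 83.108, 1.295, 78.541, -3.26], TCP at [0.209, 0.616, 0.223] pointing down, gripper open.
Joint ranges: [-163.93, 163.93], [-17.29, 119.83], [-79.2, 71.16], [3.27, 140.29], [-89.18, 269.18], [5.43, 117.66], [-154.24, 154.24]. Speed limits (degrees/s): [147.25, 147.25, 180, 180, 180, 180, 180].

INTERFACE

Orientations are given as [roll, pitch, yaw] about the fixed x, y, z axes, in that order (R = Rz(yaw) Ry(pitch) Rx(roll)).
In Python, from cell import get_obs, cams, ticket, finder gives the robot as it stands.
- The arm moves only by the shell command python3 -m creep 'ROWS' [FORCE]. ROWS is text: rows parted by semicolons, each of 5 numbers parted by spaces: the shift along the world's x, y, z in m, then the turn about the world's z in degrees, then the finger opening in m, from 0 to 0.087. A call has 1 to 8 rows; each row shifts and turns the commanded pose from where the row before left it; what a row does not reach is not made up. A row lasts 1/8 s, in which the tool goes at most 62.5 mm and 10.7 degrees, less where a joint would pass 70% of its speed; a pose out of reach is approached as far as the arm can. A call with a gripper value outside its range is refused whole. The fingers move at their own pace and stop on an object; FORCE is the grip in N (left out, the last holds). Time passes only in rows, so rows that do not move let the fingers close. It gives the time, the measured TCP pose, the force, the opening and the grip force at its end, in the units of the state.
- get_obs(): the state, without advancing time (a new reading comes with each control period).
- cams.read_camera(name): name is "scene" or "side" or "wrist"; returns the picture (420x560x3 uint8, red, green, blue); there is no depth.
- cams.calibration(name): a dict with "fx", "fy", "cx", "cy" (pixels), "extrinsics" (4x4, takes a point from world to camera coordinates). Camera axes: x right, y down, z forward; pixel columns grow to the right and rows downward; lengths in m; the calibration is good to about 2 mm. The wrist camera is an equidistant fisheye: a pixel r from the principal point sees the ray r / f radians off the axis. A picture is of the moment at which its call begins: read the wrist's pose just before it. calibration takes no time and is no camera call; for the wrist camera it gives the pose at the moment of the call.
- ticket.sign_off(): hands the job in; it is judged then, once.
Trained networks look in the newest picture that a camera, given by its name, has taken for a name from the list of things; names that differ only in an ending like _2 or _b are one class to them, and where a whole thing is asked for, a point or a joint stands for the part that bears it (a point fixed in the world has none). Each returns a list of dicts, best first, with "p" (0 to 1); they miss things now and then, are a little off and sometimes report something else, mostly with a low value. They report only what shows in the picture. A call takes as long as a camera call.
- finder.masks_of(name, camera): "mask" (420x560 bool, what is visible of it) and "xy" ([column, row] in pixels, amid what is visible of it).
- finder.tip_of(name, camera): "xy" ([column, row] in pixels: a listed point, or the origin of a listed thing).
The state is a dict: "time_s": time; "qpos": joint angles; "joint_velocities": joint speeds; "effort": joint torques, N m; "tool_pos": TCP position; "tool_rot": TCP orientation; "force": force on the tool from outside, world axes, zero at the start; "wrist_torque": the same for the moment, N m; "grip_width": finger opening in m; "grasp_force": force on a finger pad.
Only numpy, scipy, OpenCV 4.12 (cv2) and the standard library are available. Lean on these libraries where they do the work, as an engineer would, in place of code of your own. Each camera call takes 0.05 s, during which the arm holds its last target. There are 200 camera calls.

TASK

The cream steel wheel is about to be ground: push the green dust-extraction hood by hand along its swing until it is centred over the wheel's hub, and bring it to rest there, gently, with no knocks and without letting the boom run into its end stops. The swivel has hardly any friction, so the moving hood has to be slowed and stopped from its other side; push on the hood only, not on the thin sheet-metal duct. Then take the hand well clear of it and watch for six seconds that the hood stays put over the hub; leave the wheel and the other things on the bench where they are.

Things in the scene. Friction and masses are not known exactly. Their poses are not given: they have to be found in the camera images.
- boom (a joint): Swing of the boom (duct and hood) about the column's vertical axis, rad; grows anticlockwise seen from above (hood moves to the robot's right, -y). Free ball-bearing swivel: once pushed, it coasts on and on (damping 0.012 N m s/rad, dry friction 0.0003 N m, inertia 0.47 kg m2, felt at the hood as 3.6 kg; hood mass varies from -25 to +30 %). End stops at -1.15 and +0.5.
- hood: Green round hood at the boom's end, nominally 3.2 kg: an upright band 220 mm in diameter from 120 to 170 mm above the bench (the place to push), above it a cone narrowing to 104 mm at 250 mm, then a bright elbow 100 mm wide up to 345 mm. Too wide for the gripper. Origin on the hood's axis at bench height, 360 mm from the column's axis; x points to the column.
- hood_mouth (a point): Centre of the hood's open mouth, on the hood's axis, 120 mm above the bench.
- duct: Bright thin-walled horizontal duct, 100 mm in diameter, axis 295 mm above the bench (354 mm high with the small damper block on top), from the hood's elbow to the column's head. Not to be pushed or leaned on. Origin half way along, at bench height, 180 mm from the swivel axis; its x points level to the column.
- wheel: Cream steel wheel, a round dish 340 mm in diameter lying on the bench, rim 62 mm high, raised hub 47 mm high in the middle; 3.5 kg, loose. Origin at the centre of its underside, right below the hub's centre.
- hardener: Red bottle, 68 mm in diameter and 110 mm high, standing on the bench; origin at the centre of its underside. Bystander.
- tin: Paint tin with a blue label, 90 mm in diameter and 100 mm high; origin at the centre of its underside. Bystander.
- tape: Roll of masking tape lying flat, 100 mm in diameter and 36 mm high; origin at the centre of its underside. Bystander.
- sander: Cork sanding block 120 x 65 x 30 mm lying flat; origin at the centre of its underside. Bystander.
- column: Fixed grey column, 116 mm in diameter, on a 200 mm round foot plate; the boom's swivel head on it is 132 mm in diameter and reaches 356 mm above the bench. Origin on the swivel axis at bench height; the boom points along its -x where joint boom reads 0.

How it is judged:
By the outcome, as a careful person would: the job done as asked, in the order asked, and still so for the second after the job is handed in, with the robot touching nothing.
It also fails if it takes over 56 s, if anything falls off the work surface, if the arm or the gripper's body presses on something with over 40 N, if the wrist force passes 120 N, or if a joint passes its speed limit or range.

## Working session

There is one attempt and no reset: what is moved stays moved. The work goes in short steps, Python scripts to look and compute and a shell command to move; the robot and the scene stay as the last step left them, time stands still between calls to the robot, and variables do not carry over. Pictures are saved under pics/ and viewed, at most 10 in all, crops included, and the job is handed in when it is done.

```bash
mkdir -p pics
cat > h.py <<'E'
import numpy as np, cv2
from cell import get_obs, cams, ticket, finder
def ray(cam,xy):
    c=cams.calibration(cam);E=np.array(c["extrinsics"]);R,t=E[:3,:3],E[:3,3]
    d=np.array([(xy[0]-c["cx"])/c["fx"],(xy[1]-c["cy"])/c["fy"],1.])
    return -R.T@t,R.T@d
def onz(cam,xy,z):
    o,d=ray(cam,xy);return o+d*(z-o[2])/d[2]
def proj(cam,p):
    c=cams.calibration(cam);E=np.array(c["extrinsics"]);q=E[:3,:3]@np.array(p)+E[:3,3]
    return np.array([c["fx"]*q[0]/q[2]+c["cx"],c["fy"]*q[1]/q[2]+c["cy"]])
E
python3 - <<'E'
from h import *
ims=[]
for c in ("scene","side"):
    im=cams.read_camera(c); cv2.imwrite(f"pics/{c}0.png",im[:,:,::-1])
    print(c,np.round(-np.array(cams.calibration(c)["extrinsics"])[:3,:3].T@np.array(cams.calibration(c)["extrinsics"])[:3,3],3))
    for n,z in (("hood",0),("hood_mouth",.12),("wheel",0),("column",0),("duct",0),("hardener",0),("tin",0),("tape",0),("sander",0)):
        for r in finder.tip_of(n,c)[:2]:
            print(n,np.round(r["xy"]),round(r["p"],2),np.round(onz(c,r["xy"],z),3))
o=get_obs();print(o)
E
```

```text
scene [ 0.694 -0.293  0.944]
wheel [208. 290.] 0.82 [ 0.483 -0.211  0.   ]
column [356. 248.] 0.82 [ 0.793 -0.001  0.   ]
hardener [242. 416.] 0.72 [ 0.653 -0.441  0.   ]
tin [347. 136.] 0.89 [0.691 0.3   0.   ]
tape [282.  87.] 0.66 [0.472 0.398 0.   ]
side [0.305 0.138 1.202]
wheel [365. 240.] 0.85 [ 0.485 -0.202  0.   ]
column [244. 178.] 0.8 [0.804 0.001 0.   ]
duct [368. 242.] 0.32 [ 0.476 -0.207  0.   ]
hardener [402. 151.] 0.59 [ 0.659 -0.437  0.   ]
tin [162. 263.] 0.81 [0.694 0.302 0.   ]
tape [166. 353.] 0.7 [0.479 0.389 0.   ]
{'time_s': 1.0, 'qpos': array([-70.46728141,  18.39108369,  -4.01665442,  83.10700031,
         1.29482867,  78.542832  ,  -3.25951867]), 'joint_velocities': array([-0.02986435, -0.05831758, -0.08736278, -0.01135398, -0.09549521,
        0.07735193, -0.0379038 ]), 'effort': array([ 4.80867602e-04, -4.91128707e+01, -4.02810825e-01, -3.12770784e+01,
       -6.36539957e-02,  3.36728746e-02,  1.77340672e-05]), 'tool_pos': array([0.20869121, 0.61560122, 0.22260096]), 'tool_rot': array([1.79995788e+02, 2.48045107e-03, 1.61277039e+02]), 'force': array([-0.75878513, -0.43093658, -0.83816696]), 'wrist_torque': array([ 0.00738433, -0.0078732 , -0.00361972]), 'grasp_force': 0.0, 'grip_width': 0.08742874092814677}
```

View pics/scene0.png

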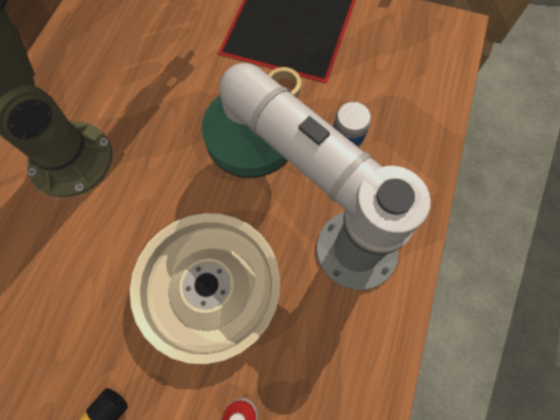

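View pics/side0.png

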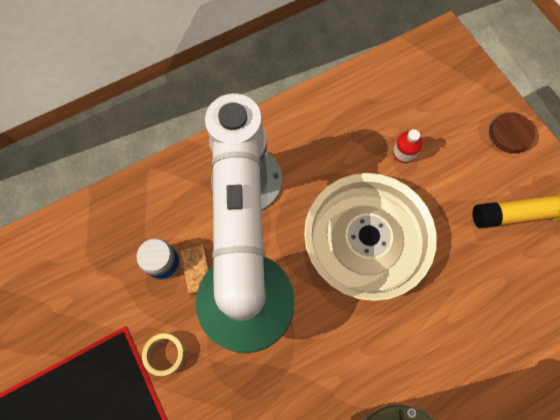

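The scene view shows the green hood at about (250,130), the wheel hub at (207,285) and the column foot at (356,250). In the side view the hood is at (245,302), the hub at (369,236) and the column head at (233,117). Next I'll fit the hood, hub and column more exactly.

```bash
cat >> h.py <<'E'
from scipy.optimize import minimize
A=np.linspace(0,2*np.pi,60)
def sil(cam,x,y,rings):
    P=np.array([proj(cam,(x+r*np.cos(a),y+r*np.sin(a),z)) for r,z in rings for a in A])
    m=np.zeros((420,560),np.uint8);h=cv2.convexHull(np.round(P*16).astype(np.int32).reshape(-1,1,2))
    cv2.fillConvexPoly(m,h,255,cv2.LINE_AA,4);return m/255.
HOOD=((.11,.12),(.11,.17),(.052,.25))
def green(im):
    f=im.astype(int);R,G,B=f[...,0],f[...,1],f[...,2]
    return (G>R*1.3)&(G>B*1.08)&(G>20)
def fit(ms,ign,rings,x0):
    def cost(p): return sum(((sil(c,*p,rings)-ms[c])**2)[~ign[c]].sum() for c in ms)
    s=minimize(cost,x0,method="Nelder-Mead",options=dict(xatol=2e-4,fatol=.5,initial_simplex=[x0,(x0[0]+.02,x0[1]),(x0[0],x0[1]+.02)]))
    return s.x,s.fun
def hood(x0,cs=("scene","side"),ims=None):
    out=[]
    for c in cs:
        im=cams.read_camera(c) if ims is None else ims[c]
        g=green(im); g=cv2.morphologyEx(g.astype(np.uint8),cv2.MORPH_OPEN,np.ones((3,3)))>0
        n,l,st,_=cv2.connectedComponentsWithStats(g.astype(np.uint8)); 
        g=l==(1+np.argmax(st[1:,4]))
        f=im.astype(int);bright=(f.min(2)>70)  # duct, elbow, arm: unknown
        bright=cv2.dilate(bright.astype(np.uint8),np.ones((5,5)))>0
        out.append(fit({c:g},{c:bright&~g},HOOD,x0)+(g.sum(),))
    return out
E
python3 - <<'E'
from h import *
ims={c:cv2.imread(f"pics/{c}0.png")[:,:,::-1] for c in ("scene","side")}
for r in hood((.5,.18),ims=ims): print("hood",r)
for c in ims:
    cams.read_camera(c)
    m=finder.masks_of("wheel",c)[0]["mask"]
    k=np.zeros_like(m)
    print("wheel",c,fit({c:cv2.morphologyEx(m.astype(np.uint8),cv2.MORPH_CLOSE,np.ones((5,5)))},{c:k},((.17,.062),(.165,.045)),(.485,-.205)),m.sum())
    g=ims[c].sum(2)<90; g=g.astype(np.uint8); n,l,st,ce=cv2.connectedComponentsWithStats(g)
    px=proj(c,(.485,-.205,.047)); i=min(range(1,n),key=lambda i:np.hypot(*(ce[i]-px))+ (99 if st[i,4]<40 else 0))
    print("hub",ce[i],st[i,4],onz(c,ce[i],.047))
    for r in finder.masks_of("column",c)[:1]+finder.masks_of("duct",c)[:2]+finder.masks_of("sander",c)[:1]: print(r["xy"],r["p"],r["mask"].sum())
    # head cap dark disc at z~.356+
    f=ims[c].astype(int)
E
```

```text
Traceback (most recent call last):
  File "h.py", line 35, in hood
    out.append(fit({c:g},{c:bright&~g},HOOD,x0)+(g.sum(),))
               ~~~^^^^^^^^^^^^^^^^^^^^^^^^^^^^^
  File "h.py", line 24, in fit
    s=minimize(cost,x0,method="Nelder-Mead",options=dict(xatol=2e-4,fatol=.5,initial_simplex=[x0,(x0[0]+.02,x0[1]),(x0[0],x0[1]+.02)]))
  File "h.py", line 23, in cost
    def cost(p): return sum(((sil(c,*p,rings)-ms[c])**2)[~ign[c]].sum() for c in ms)
                        ~~~^^^^^^^^^^^^^^^^^^^^^^^^^^^^^^^^^^^^^^^^^^^^^^^^^^^^^^^^^
  File "h.py", line 23, in <genexpr>
    def cost(p): return sum(((sil(c,*p,rings)-ms[c])**2)[~ign[c]].sum() for c in ms)
                              ~~~^^^^^^^^^^^^
  File "h.py", line 15, in sil
    P=np.array([proj(cam,(x+r*np.cos(a),y+r*np.sin(a),z)) for r,z in rings for a in A])
                ~~~~^^^^^^^^^^^^^^^^^^^^^^^^^^^^^^^^^^^^^
  File "h.py", line 10, in proj
    c=cams.calibration(cam);E=np.array(c["extrinsics"]);q=E[:3,:3]@np.array(p)+E[:3,3]
ValueError: time passes only in moves, steps and waits
```

```bash
sed -i 's/^def ray/from functools import lru_cache\n@lru_cache\ndef cal(c): return cams.calibration(c)\ndef ray/; s/c=cams.calibration(cam)/c=cal(cam)/; s/bright=(f.min(2)>70) /bright=(f.min(2)>60)\&(f.max(2)-f.min(2)<45) /' h.py
python3 - <<'E'
from h import *
ims={c:cv2.imread(f"pics/{c}0.png")[:,:,::-1] for c in ("scene","side")}
for r in hood((.5,.18),ims=ims): print("hood",r)
for c in ims:
    cams.read_camera(c)
    m=finder.masks_of("wheel",c)[0]["mask"]
    print("wheel",c,fit({c:cv2.morphologyEx(m.astype(np.uint8),cv2.MORPH_CLOSE,np.ones((5,5)))},{c:m&False},((.17,.062),(.165,.045)),(.485,-.205)),m.sum())
    g=(ims[c].sum(2)<90).astype(np.uint8); n,l,st,ce=cv2.connectedComponentsWithStats(g)
    px=proj(c,(.485,-.205,.047)); i=min(range(1,n),key=lambda i:np.hypot(*(ce[i]-px))+ (99 if st[i,4]<40 else 0))
    print("hub",ce[i],st[i,4],onz(c,ce[i],.047))
    i=np.argsort(-st[1:,4])[:5]+1
    px=proj(c,(.798,0,.37)); i=min(range(1,n),key=lambda i:np.hypot(*(ce[i]-px))+ (99 if st[i,4]<40 else 0))
    print("cap",ce[i],px,st[i],onz(c,ce[i],.36))
    for n in ("column","duct","sander"):
        for r in finder.masks_of(n,c)[:1]: print(n,r["xy"],r["p"],r["mask"].sum())
E
```

```text
hood (array([0.47026073, 0.16067834]), np.float64(25.003936947327947), np.int64(3342))
hood (array([0.47511531, 0.15600796]), np.float64(56.71843137254902), np.int64(4559))
wheel scene (array([ 0.48315677, -0.20220671]), np.float64(441.60301422529795)) 17622
hub [208.24154589 281.98067633] 207 [ 0.48669901 -0.19795879  0.047     ]
cap [208.24154589 281.98067633] [400.47126258 189.57133095] [198 275  19  18 207] [ 0.55897334 -0.23098531  0.36      ]
column [329.1, 168.8] 0.8 21942
duct [297.9, 137.9] 0.84 8932
wheel side (array([ 0.48578077, -0.20499376]), np.float64(451.30769703960016)) 13026
hub [368.78798587 235.1590106 ] 283 [ 0.48501382 -0.20427934  0.047     ]
cap [174.92592593 262.37037037] [229.32623709 110.70717426] [171 252   7  20  54] [0.56673228 0.23201502 0.36      ]
column [238.8, 244.4] 0.77 17043
duct [235.1, 213.1] 0.87 7273
sander [194.4, 264.3] 0.55 981
```

Estimated positions: hood (0.473, 0.158), hub (0.485, -0.204), column about (0.795, -0.005). The boom therefore has to swing about 1.04 rad. First I'll move to a standoff behind the hood.

```bash
python3 -m creep '0.02 -0.02 0.01 -5 0; 0.042 -0.04 0 -10 0; 0.042 -0.04 0 -10 0; 0.042 -0.04 0 -10 0; 0.042 -0.04 0 -10 0; 0.042 -0.04 0 -10 0; 0.042 -0.04 0 -10 0; 0.032 -0.03 0 -10 0' 20
python3 -m creep '0.016 -0.013 -0.01 -10 0; 0.008 -0.005 -0.01 -10 0; 0.006 -0.008 -0.02 -3 0; 0 0 -0.02 0 0; 0 0 -0.015 0 0; 0 0 -0.006 0 0'
python3 - <<'E'
from h import *
o=get_obs();print(o["time_s"],o["tool_pos"],o["tool_rot"],o["force"],o["qpos"],o["grip_width"])
ims={c:cams.read_camera(c) for c in ("scene","side","wrist")}
for c in ims: cv2.imwrite(f"pics/{c}1.png",ims[c][:,:,::-1])
for r in hood((.473,.158),ims={c:ims[c] for c in ("scene","side")}): print("hood",r)
cv2.imwrite("pics/m1.png",np.hstack([cv2.resize(ims[c],(400,300)) for c in ("side","wrist")])[:,:,::-1])
E
```

```text
time_s: 2.5
tool_pos: [0.5147, 0.323, 0.2329]
tool_rot: [179.9, 0.0, 85.8]
force: [0.4, 1.0, -0.1]
grip_width: 0.0151
grasp_force: 0.0
time_s: 3.25
tool_pos: [0.5415, 0.2999, 0.1499]
tool_rot: [-179.9, 0.1, 63.4]
force: [0.6, 1.1, -0.2]
grip_width: 0.0004
grasp_force: 0.0
3.25 [0.54151185 0.29992962 0.14994014] [-1.79923091e+02  1.01757884e-01  6.33908329e+01] [ 0.61348763  1.09730495 -0.23199325] [-48.58275714  17.6844727   20.84161783  93.79597147  -6.6158095
  69.8632954  -52.9556133 ] 0.0004122565397943076
hood (array([0.46983296, 0.16038313]), np.float64(20.77128796616686), np.int64(3339))
hood (array([0.48436803, 0.1400208 ]), np.float64(1360.2819223375625), np.int64(3217))
```

View pics/m1.png

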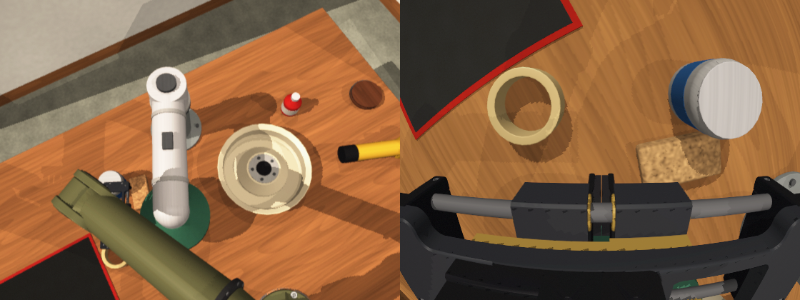

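Run:
```python
from h import *
a=cv2.imread("pics/scene1.png");b=cv2.imread("pics/side1.png")
cv2.imwrite("pics/m2.png",np.hstack([a[0:300,:400],b[120:420,20:420]]))
for z in (.35,.4,.45,.5): print(z,proj("scene",(.541,.3,z)),proj("side",(.541,.3,z)))
```

```text
0.35 [300.77677472  21.29369339] [148.57307094 293.0078096 ]
0.4 [302.06744246  -0.59925992] [140.36242056 288.68605221]
0.45 [303.54038143 -25.58398913] [131.11931204 283.82085022]
0.5 [305.23713631 -54.36519623] [120.63593837 278.30282234]
```

View pics/m2.png

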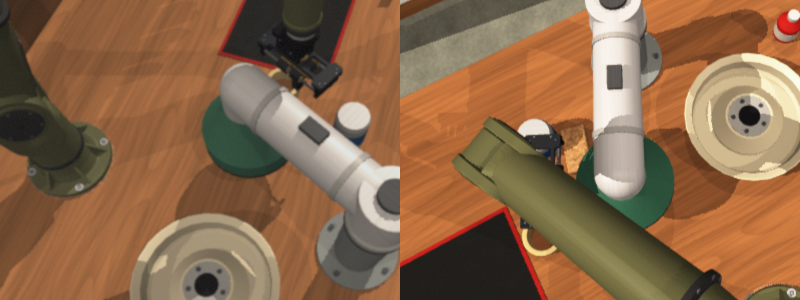

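The gripper is about 40 mm behind the hood at band height. The wrist pivot is at about z 0.53, well above the duct. Now a slow approach.

```bash
python3 -m creep '-0.003 -0.006 0.001 0 0; -0.0036 -0.0071 0.001 0 0; -0.003 -0.006 0 0 0; -0.0018 -0.0036 0 0 0; -0.0009 -0.0018 0 0 0; -0.0009 -0.0018 0 0 0; -0.0009 -0.0018 0 0 0; -0.0009 -0.0018 0 0 0'
python3 - <<'E'
from h import *
o=get_obs();print(o["time_s"],o["tool_pos"],o["tool_rot"],o["force"])
for r in hood((.472,.158),("scene",)): print("hood",r)
E
```

```text
time_s: 4.4
tool_pos: [0.5276, 0.2697, 0.1535]
tool_rot: [180.0, 0.0, 63.3]
force: [0.7, 0.3, -0.9]
grip_width: 0.0006
grasp_force: 0.0
4.4 [0.52762294 0.2696852  0.15352744] [1.79995766e+02 8.19522545e-03 6.32878807e+01] [ 0.67458592  0.30542861 -0.8546873 ]
hood (array([0.46970078, 0.16005991]), np.float64(23.4318800461361), np.int64(3345))
```

Run:
```python
import numpy as np
C=np.array([.795,-.005]);p=np.array([.5276-.0027,.2697-.0054])
for mm in (2.4,2.8,3.2,3.6,4, 4.4,4.8,5.2,5.6,6,6,6,6):
    d=mm/360;R=np.array([[np.cos(d),-np.sin(d)],[np.sin(d),np.cos(d)]]);q=C+R@(p-C)
    print(mm,np.round(q-p,4),round(np.degrees(d),2));p=q
print(p)
```

```text
2.4 [-0.0018 -0.0018] 0.38
2.8 [-0.0021 -0.0021] 0.45
3.2 [-0.0023 -0.0024] 0.51
3.6 [-0.0026 -0.0028] 0.57
4 [-0.0029 -0.0031] 0.64
4.4 [-0.0031 -0.0035] 0.7
4.8 [-0.0034 -0.0038] 0.76
5.2 [-0.0036 -0.0042] 0.83
5.6 [-0.0038 -0.0046] 0.89
6 [-0.004 -0.005] 0.95
6 [-0.0039 -0.005 ] 0.95
6 [-0.0038 -0.0051] 0.95
6 [-0.0037 -0.0052] 0.95
[0.48396688 0.21575983]
```

```bash
python3 -m creep '-0.0009 -0.0018 0 0 0; -0.0009 -0.0018 0 0 0; -0.0009 -0.0018 0 0 0; -0.0018 -0.0018 0 0.4 0; -0.0021 -0.0021 0 0.4 0; -0.0023 -0.0024 0 0.5 0; -0.0026 -0.0028 0 0.6 0; -0.0029 -0.0031 0 0.6 0'; python3 -c "
from h import *
for r in hood((.472,.158),('scene',)): print('hood',r)"
```

```text
time_s: 5.45
tool_pos: [0.5131, 0.2519, 0.1536]
tool_rot: [180.0, 0.0, 65.8]
force: [0.5, 0.8, -1.4]
grip_width: 0.0002
grasp_force: 0.0
hood (array([0.46383028, 0.14766522]), np.float64(18.606720492118416), np.int64(3385))
```

```bash
python3 -m creep '-0.0034 -0.0037 0 0.7 0; -0.0036 -0.0041 0 0.8 0; -0.0038 -0.0045 0 0.9 0; -0.0039 -0.0048 0 0.9 0; -0.0039 -0.005 0 0.9 0; -0.0038 -0.005 0 0.9 0; -0.0038 -0.0051 0 1 0; -0.0037 -0.0052 0 1 0'; python3 -c "
from h import *
print(get_obs()['tool_pos'])
for r in hood((.45,.12),('scene',)): print('hood',r)"
```

```text
time_s: 6.5
tool_pos: [0.4831, 0.2143, 0.1536]
tool_rot: [180.0, 0.0, 72.9]
force: [-0.5, -0.1, -0.1]
grip_width: 0.0005
grasp_force: 0.0
[0.48314125 0.21434804 0.15361618]
hood (array([0.44733626, 0.10409732]), np.float64(17.43372549019608), np.int64(3520))
```

```bash
python3 -m creep '0.003 0.01 0.02 0 0; 0.002 0.005 0.045 -8 0; 0.002 0 0.06 -10 0; 0.002 0 0.06 -10 0; 0.002 0 0.05 -10 0; 0.002 -0.03 0.02 -10 0; 0.002 -0.05 0 -10 0; 0 -0.055 0 -10 0'; python3 -c "
from h import *
print(get_obs()['tool_pos'])
for r in hood((.44,.05),('side','scene')): print('hood',r)"
```

```text
time_s: 7.55
tool_pos: [0.4985, 0.0938, 0.4088]
tool_rot: [180.0, -0.0, 4.6]
force: [0.8, -0.7, 0.6]
grip_width: 0.0006
grasp_force: 0.0
[0.49850226 0.09376475 0.40876632]
hood (array([0.43818327, 0.05556072]), np.float64(3557.1635371011153), np.int64(2771))
hood (array([0.43515451, 0.05106269]), np.float64(17.688842752787387), np.int64(3655))
```

```bash
python3 -m creep '0 -0.056 0 -9 0; 0 -0.06 0 -9 0; 0 -0.06 0 -9 0; 0 -0.06 0 -9 0; 0 -0.058 0 -9 0; 0 -0.034 -0.02 -9 0; 0 -0.006 -0.05 -9 0; 0 0 -0.055 -7 0'; python3 -c "
from h import *
o=get_obs();print(o['tool_pos'],o['qpos'][6])
for r in hood((.435,0),('side','scene')): print('hood',r)"
```

```text
time_s: 8.65
tool_pos: [0.4986, -0.2404, 0.2827]
tool_rot: [-179.9, -0.1, -65.4]
force: [1.0, 0.2, -1.0]
grip_width: 0.0004
grasp_force: 0.0
[ 0.49863987 -0.24038548  0.28272645] -127.75618331026976
hood (array([ 0.43966918, -0.00499928]), np.float64(12.201799307958476), np.int64(4379))
hood (array([ 0.43136177, -0.0022362 ]), np.float64(7.860238369857748), np.int64(3784))
```

```bash
python3 -m creep '0 0 -0.05 0 0; 0 0 -0.045 0 0; 0 0 -0.025 0 0; 0 0 -0.01 0 0; 0 0 0 0 0; 0 0 0 0 0; 0 0 0 0 0; 0 0 0 0 0'
python3 - <<'E'
from h import *
o=get_obs();t=o["time_s"];T=o['tool_pos'][:2];C=np.array([.795,-.005]);print(t,o['tool_pos'],o["tool_rot"],o["force"])
for k,r in enumerate(hood((.44,-.05),('side','scene'))):
    h=r[0]-C; a=np.arctan2(-h[1],-h[0]); ta=np.array([np.sin(a),-np.cos(a)]);print('hood',t+.05*k,r,np.hypot(*h),np.degrees(a),"gap",(T-r[0])@ta-.1195)
p=np.array(T)
print("to end",)
for deg in np.arange(20,34,1):
    d=np.radians(deg+18.36);q=C-.379*np.array([np.cos(d),np.sin(d)]);print(deg,np.round(q,4),np.round(q-p,4));p=q
E
```

```text
time_s: 9.75
tool_pos: [0.4988, -0.2394, 0.1542]
tool_rot: [-179.9, -0.0, -65.1]
force: [-0.5, 0.3, -0.3]
grip_width: 0.0007
grasp_force: 0.0
9.75 [ 0.49876704 -0.23938207  0.15422591] [-1.79948917e+02 -2.46955159e-02 -6.51080679e+01] [-0.48876205  0.26450408 -0.29178429]
hood 9.75 (array([ 0.44279877, -0.05627662]), np.float64(25.64322952710496), np.int64(4288)) 0.3559143106994876 8.283435547176333 gap 0.06975855391143343
hood 9.8 (array([ 0.44130995, -0.04753701]), np.float64(178.88249134948097), np.int64(3380)) 0.3562387472319065 6.857816245165303 gap 0.0778332244604018
to end
20 [ 0.4978 -0.2402] [-0.001  -0.0008]
21 [ 0.502  -0.2454] [ 0.0042 -0.0052]
22 [ 0.5062 -0.2504] [ 0.0042 -0.0051]
23 [ 0.5105 -0.2554] [ 0.0043 -0.005 ]
24 [ 0.5149 -0.2604] [ 0.0044 -0.0049]
25 [ 0.5194 -0.2652] [ 0.0045 -0.0048]
26 [ 0.524 -0.27 ] [ 0.0046 -0.0048]
27 [ 0.5287 -0.2747] [ 0.0047 -0.0047]
28 [ 0.5334 -0.2793] [ 0.0047 -0.0046]
29 [ 0.5383 -0.2838] [ 0.0048 -0.0045]
30 [ 0.5432 -0.2882] [ 0.0049 -0.0044]
31 [ 0.5482 -0.2926] [ 0.005  -0.0044]
32 [ 0.5532 -0.2969] [ 0.0051 -0.0043]
33 [ 0.5583 -0.301 ] [ 0.0051 -0.0042]
```

```bash
cat > g.py <<'E'
from h import *
o=get_obs();t=o["time_s"];T=o['tool_pos'][:2];C=np.array([.795,-.005]);print(t,o['tool_pos'],o["force"])
for k,r in enumerate(hood((.455,-.11),('side',))):
    h=r[0]-C; a=np.arctan2(-h[1],-h[0]); ta=np.array([np.sin(a),-np.cos(a)]);print('hood',r,np.hypot(*h),np.degrees(a),"gap",(T-r[0])@ta-.1195)
E
python3 -m creep '0 0 0 0 0; 0 0 0 0 0; 0 0 0 0 0; 0 0 0 0 0; 0 0 0 0 0; 0 0 0 0 0; 0 0 0 0 0; 0 0 0 0 0'; python3 g.py
```

```text
time_s: 10.85
tool_pos: [0.4984, -0.2393, 0.1536]
tool_rot: [180.0, 0.0, -65.1]
force: [-0.3, 0.9, 0.6]
grip_width: 0.0001
grasp_force: 0.0
10.85 [ 0.49837915 -0.23930826  0.15357841] [-0.31770326  0.91264282  0.61194833]
hood (array([ 0.45267175, -0.10467848]), np.float64(12.82065359477124), np.int64(4121)) 0.35654512912376346 16.234402000273906 gap 0.0225398600370654
```

```bash
python3 -m creep '0 0 0 0 0; 0.0007 -0.0008 0 0.1 0; 0.0016 -0.002 0 0.2 0; 0.0023 -0.0028 0 0.3 0; 0.0028 -0.0035 0 0.4 0; 0.003 -0.0036 0 0.4 0; 0.003 -0.0036 0 0.4 0; 0.003 -0.0036 0 0.4 0'; python3 g.py
```

```text
time_s: 11.9
tool_pos: [0.515, -0.2595, 0.1536]
tool_rot: [180.0, 0.0, -62.9]
force: [0.4, -0.4, 0.5]
grip_width: 0.0008
grasp_force: 0.0
11.9 [ 0.51501982 -0.25946984  0.1535699 ] [ 0.36249983 -0.44195534  0.51860655]
hood (array([ 0.46738075, -0.14537102]), np.float64(1.0432295271049599), np.int64(4033)) 0.35642446060791744 23.193090136712392 gap 0.004139420510079997
```

```bash
python3 -m creep '0.0031 -0.0034 0 0.5 0; 0.0031 -0.0033 0 0.5 0; 0.003 -0.0032 0 0.5 0; 0.0029 -0.003 0 0.4 0; 0.0028 -0.0028 0 0.4 0; 0.0026 -0.0027 0 0.4 0; 0.0025 -0.0025 0 0.4 0; 0.0024 -0.0023 0 0.4 0'; python3 g.py
```

```text
time_s: 12.95
tool_pos: [0.5374, -0.2825, 0.1536]
tool_rot: [180.0, 0.0, -59.4]
force: [0.4, -0.3, 0.3]
grip_width: 0.0006
grasp_force: 0.0
12.95 [ 0.53738874 -0.28253306  0.15359878] [ 0.35246829 -0.26709065  0.30946341]
hood (array([ 0.48268945, -0.17681001]), np.float64(1.859115724721261), np.int64(3966)) 0.3564499368295825 28.816316562574613 gap -0.0005034636923543223
```

```bash
python3 -m creep '0.0023 -0.0022 0 0.4 0; 0.0022 -0.002 0 0.3 0; 0.0021 -0.0019 0 0.3 0; 0.0019 -0.0017 0 0.3 0; 0.0017 -0.0015 0 0.2 0; 0.0015 -0.0013 0 0.2 0; 0.0013 -0.0011 0 0.1 0; 0.0011 -0.0009 0 0.1 0'; python3 g.py
```

```text
time_s: 14.0
tool_pos: [0.5514, -0.295, 0.1536]
tool_rot: [180.0, 0.0, -57.5]
force: [0.4, -0.5, 1.1]
grip_width: 0.0003
grasp_force: 0.0
14.0 [ 0.5513626  -0.29503676  0.15358568] [ 0.39381791 -0.50168548  1.08959951]
hood (array([ 0.48177962, -0.17139975]), np.float64(15.00724336793541), np.int64(3962)) 0.3546771532042086 27.97967798172543 gap 0.022331016272991305
```

```bash
python3 -m creep '0 0 0 0 0; 0 0 0 0 0; 0 0 0 0 0; 0 0 0 0 0'; python3 g.py
```

```text
time_s: 14.55
tool_pos: [0.5513, -0.2949, 0.1536]
tool_rot: [-180.0, 0.0, -57.5]
force: [-0.3, 0.6, 0.2]
grip_width: 0.0004
grasp_force: 0.0
14.55 [ 0.55128848 -0.29494899  0.15362395] [-0.28540568  0.59567821  0.21935524]
hood (array([ 0.48150083, -0.17083463]), np.float64(13.105036524413688), np.int64(3975)) 0.35465878376233156 27.8779212799689 gap 0.0228423381564149
```

Run:
```python
from h import *
V=[]
for c in ("side","scene"):
    im=cams.read_camera(c);cv2.imwrite(f"pics/{c}3.png",im[:,:,::-1])
    r=hood((.482,-.171),(c,),{c:im})[0];print(c,r, get_obs()["time_s"])
    im=im.copy();cv2.drawContours(im,cv2.findContours((sil(c,*r[0],HOOD)>.5).astype(np.uint8),0,2)[0],-1,(255,0,0),1)
    V.append(im[120:360,180:480] if c=="side" else im[130:370,60:360])
cv2.imwrite("pics/m3.png",cv2.resize(np.hstack(V),(800,320))[:,:,::-1])
```

```text
side (array([ 0.48151641, -0.1710009 ]), np.float64(14.859515570934256), np.int64(3975)) 14.65
scene (array([ 0.48393241, -0.15788578]), np.float64(641.6150865051903), np.int64(1596)) 14.7
```

View pics/m3.png

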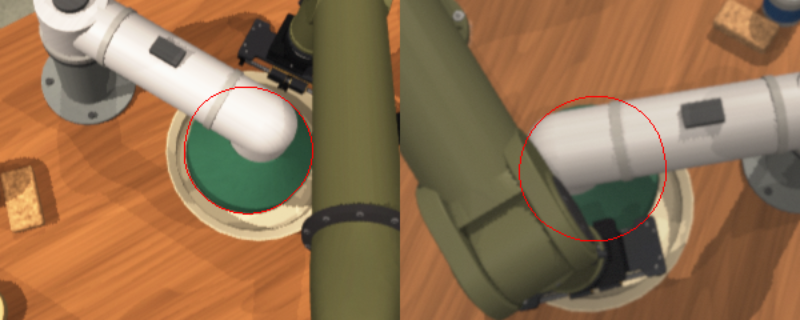

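The side view shows the forearm covering the hood's right edge, and the scene view shows the wrist covering more of it. The apparent bounce is therefore a bias in my fit, so I'll ignore arm pixels and refit.

```bash
python3 - <<'E'
from h import *
im=cv2.imread("pics/side3.png")[:,:,::-1]
for p in ((430,180),(450,250),(420,300),(410,220),(330,290),(312,270)): print(p,im[p[1],p[0]])
E
sed -i 's/^        bright=cv2.dilate(bright/        bright|=(f[...,1]>f[...,0]*.9)|(f.sum(2)<110)\n&/; s/np.ones((5,5)))>0$/np.ones((7,7)))>0/' h.py
python3 - <<'E'
from h import *
for c in ("side","scene"):
  for n in (0,3):
    im=cv2.imread(f"pics/{c}{n}.png")[:,:,::-1]
    for x0 in ((.482,-.171),(.486,-.195)) if n else ((.475,.158),): print(c,n,hood(x0,(c,),{c:im})[0])
E
python3 g.py
```

```text
(430, 180) [108 102  61]
(450, 250) [115 110  66]
(420, 300) [86 82 49]
(410, 220) [38 70 50]
(330, 290) [173 101  54]
(312, 270) [171  99  51]
side 0 (array([0.47216797, 0.15327344]), np.float64(0.0), np.int64(4559))
side 3 (array([ 0.47911914, -0.17316797]), np.float64(0.0), np.int64(3975))
side 3 (array([ 0.47969141, -0.17464844]), np.float64(0.0), np.int64(3975))
scene 0 (array([0.468125, 0.15425 ]), np.float64(0.0), np.int64(3342))
scene 3 (array([ 0.482, -0.171]), np.float64(0.0), np.int64(1596))
scene 3 (array([ 0.486, -0.195]), np.float64(0.0), np.int64(1596))
14.7 [ 0.55128482 -0.29498583  0.15360982] [0.58515081 1.16103364 0.06303129]
hood (array([ 0.4791774 , -0.17338074]), np.float64(0.0), np.int64(3977)) 0.3579049988457351 28.06429661579352 gap 0.021730599737672912
```

```bash
sed -i 's/bright|=(f\[...,1\]>f\[...,0\]\*.9)|(f.sum(2)<110)/ol=(f[...,1]>f[...,0]*.935)\&(f[...,1]<f[...,0]*1.1)\&(f.max(2)<150)|(f.sum(2)<70)\&~g; bright|=cv2.morphologyEx(ol.astype(np.uint8),cv2.MORPH_OPEN,np.ones((5,5)))>0/' h.py
python3 - <<'E'
from h import *
for c in ("side","scene"):
  for n in (0,3):
    im=cv2.imread(f"pics/{c}{n}.png")[:,:,::-1]
    for x0 in ((.482,-.171),(.486,-.195)) if n else ((.475,.158),): print(c,n,hood(x0,(c,),{c:im})[0])
E
python3 g.py
```

```text
side 0 (array([0.47517138, 0.15603467]), np.float64(50.418715878508266), np.int64(4559))
side 3 (array([ 0.48120919, -0.17060631]), np.float64(11.58157631680123), np.int64(3975))
side 3 (array([ 0.48109676, -0.17055357]), np.float64(11.294148404459822), np.int64(3975))
scene 0 (array([0.47007805, 0.16047891]), np.float64(20.69321030372933), np.int64(3342))
scene 3 (array([ 0.47423251, -0.16907992]), np.float64(149.95767781622453), np.int64(1596))
scene 3 (array([ 0.47427166, -0.16910739]), np.float64(149.91546328335255), np.int64(1596))
14.75 [ 0.55128471 -0.294962    0.15361326] [0.13101797 1.49286166 0.58254748]
hood (array([ 0.48138168, -0.17095335]), np.float64(14.60401384083045), np.int64(3977)) 0.3548196256118813 27.885871623446985 gap 0.022803365944709747
```

```bash
python3 -m creep '0.003 -0.006 0.03 0 0; 0 0 0.055 10 0; 0 0 0.06 10 0; 0 0 0.06 10 0; -0.005 0.01 0.045 10 0; -0.012 0.035 0.005 10 0; -0.02 0.055 0 10 0; -0.02 0.055 0 10 0'
python3 -m creep '-0.012 0.05 0 10.5 0; -0.01 0.04 0 10.5 0; -0.006 0.02 0 10.5 0; -0.004 0.008 0 10.5 0; 0 0 -0.02 10.5 0; 0 0 -0.03 10.5 0; 0 0 -0.03 10.5 0; 0 0 -0.02 10.5 0'; python3 g.py
```

```text
time_s: 15.8
tool_pos: [0.4966, -0.1448, 0.4086]
tool_rot: [180.0, -0.0, 12.8]
force: [0.8, 0.5, 0.1]
grip_width: 0.0005
grasp_force: 0.0
time_s: 16.8
tool_pos: [0.4647, -0.0282, 0.3072]
tool_rot: [-179.9, -0.0, 96.8]
force: [-0.9, 0.6, -0.2]
grip_width: 0.0001
grasp_force: 0.0
16.8 [ 0.4647146  -0.02817613  0.30723271] [-0.90528879  0.64730385 -0.18817442]
hood (array([ 0.46319405, -0.20117375]), np.float64(1634.797693194925), np.int64(58)) 0.38545989192108326 30.59286899069954 gap -0.2676434235204007
```

```bash
cat > s.py <<'E'
from h import *
o=get_obs();t=o["time_s"];T=o['tool_pos'][:2];C=np.array([.795,-.005]);print(t,o['tool_pos'],o["force"])
for c in ("scene","side"):
    im=cams.read_camera(c);r=hood((.478,-.18),(c,),{c:im})[0]
    h=r[0]-C; a=np.arctan2(-h[1],-h[0]);print(c,r,np.hypot(*h),np.degrees(a),"dist",np.hypot(*(T-r[0])))
    cv2.imwrite(f"pics/{c}_last.png",im[:,:,::-1])
E
python3 -m creep '0 0 -0.03 10.5 0; 0 0 -0.05 10.5 0; 0 0 -0.045 0 0; 0 0 -0.024 0 0'; python3 s.py
```

```text
time_s: 17.35
tool_pos: [0.4642, -0.0281, 0.1578]
tool_rot: [-179.9, -0.0, 117.3]
force: [-0.9, -0.9, -0.5]
grip_width: 0.0006
grasp_force: 0.0
17.35 [ 0.46421383 -0.02810525  0.15784435] [-0.89439342 -0.85201236 -0.53220977]
scene (array([ 0.474875 , -0.1740625]), np.float64(0.0), np.int64(4020)) 0.3620250606397989 27.839162262558414 dist 0.14634609075492938
side (array([ 0.48696581, -0.1945014 ]), np.float64(1542.5881737793154), np.int64(739)) 0.36165708161295285 31.599662667836657 dist 0.16794442535913295
```

```bash
grep -n "bright" h.py; sed -i 's/; bright|=cv2.morph/; bright|=OL*cv2.morph/; s/^HOOD=/OL=0\nHOOD=/; s/np.ones((5,5)))>0$/XX/' h.py; sed -i 's/bright|=OL\*cv2.morphologyEx(ol.astype(np.uint8),cv2.MORPH_OPEN,np.ones((5,5)))>0/bright|=(OL*cv2.morphologyEx(ol.astype(np.uint8),cv2.MORPH_OPEN,np.ones((5,5))))>0/; s/XX/np.ones((5,5)))>0/; s/np.ones((7,7)))>0/np.ones((3,3)))>0/' h.py; grep -n "bright" h.py
python3 - <<'E'
from h import *
im=cv2.imread("pics/scene_last.png")[:,:,::-1]
r=hood((.478,-.175),("scene",),{"scene":im})[0];print(r)
im=im.copy();cv2.drawContours(im,cv2.findContours((sil("scene",*r[0],HOOD)>.5).astype(np.uint8),0,2)[0],-1,(255,0,0),1)
cv2.imwrite("pics/m4.png",cv2.resize(im[130:400,90:450],(720,540))[:,:,::-1])
E
```

```text
36:        f=im.astype(int);bright=(f.min(2)>60)&(f.max(2)-f.min(2)<45)  # duct, elbow, arm: unknown
37:        ol=(f[...,1]>f[...,0]*.935)&(f[...,1]<f[...,0]*1.1)&(f.max(2)<150)|(f.sum(2)<70)&~g; bright|=cv2.morphologyEx(ol.astype(np.uint8),cv2.MORPH_OPEN,np.ones((5,5)))>0
38:        bright=cv2.dilate(bright.astype(np.uint8),np.ones((7,7)))>0
39:        out.append(fit({c:g},{c:bright&~g},HOOD,x0)+(g.sum(),))
37:        f=im.astype(int);bright=(f.min(2)>60)&(f.max(2)-f.min(2)<45)  # duct, elbow, arm: unknown
38:        ol=(f[...,1]>f[...,0]*.935)&(f[...,1]<f[...,0]*1.1)&(f.max(2)<150)|(f.sum(2)<70)&~g; bright|=OL*cv2.morphologyEx(ol.astype(np.uint8),cv2.MORPH_OPEN,np.ones((5,5)))>0
39:        bright=cv2.dilate(bright.astype(np.uint8),np.ones((3,3)))>0
40:        out.append(fit({c:g},{c:bright&~g},HOOD,x0)+(g.sum(),))
(array([ 0.47743098, -0.17310939]), np.float64(1.3438831218762015), np.int64(4020))
```

View pics/m4.png

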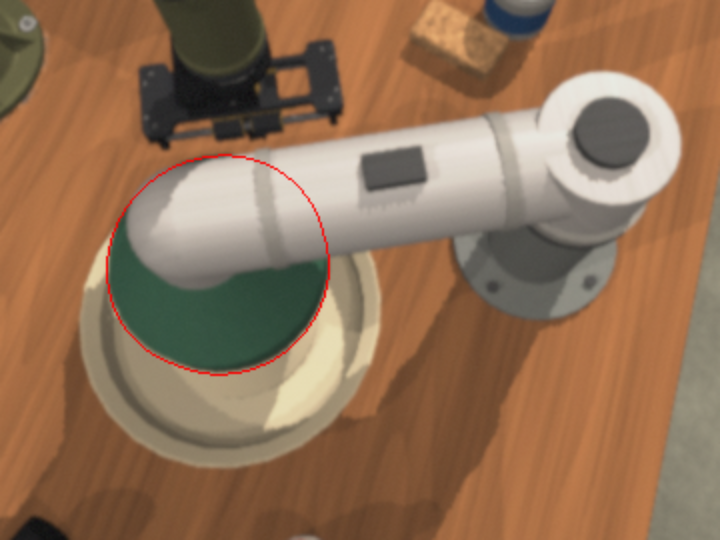

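In this view the fit lies right on the hood, which is at about (218,265) in the crop and about 30 mm short of the hub. Nothing but the fingers is close to it. Next is a very slow push.

```bash
cat > s.py <<'E'
from h import *
import sys
C=np.array([.795,-.005])
for c in sys.argv[1:] or ["scene"]:
    o=get_obs();T=o['tool_pos'][:2];r=hood((.48,-.18),(c,))[0]
    h=r[0]-C; a=np.arctan2(-h[1],-h[0]);print(round(o["time_s"],2),c,np.round(r[0],4),round(r[1]),"mm",round(a*360,1),"dist",np.hypot(*(T-r[0])).round(4),o["force"].round(1))
E
python3 -m creep '0.0019 -0.0035 0 0 0; 0.0019 -0.0035 0 0 0; 0.0014 -0.0026 0 0 0; 0.001 -0.0018 0 0 0; 0.0006 -0.0011 0 0 0; 0.0004 -0.0007 0 0 0; 0.0002 -0.0004 0 0 0; 0.0002 -0.0004 0 0 0'; python3 s.py scene scene
python3 -m creep '0.0002 -0.0004 0 0 0; 0.0002 -0.0004 0 0 0; 0.0002 -0.0004 0 0 0; 0.0002 -0.0004 0 0 0; 0.0002 -0.0004 0 0 0; 0.0002 -0.0004 0 0 0; 0.0002 -0.0004 0 0 0; 0.0002 -0.0004 0 0 0'; python3 s.py scene
```

```text
time_s: 18.45
tool_pos: [0.4729, -0.0419, 0.1596]
tool_rot: [180.0, 0.0, 117.5]
force: [0.6, 1.0, -0.5]
grip_width: 0.0006
grasp_force: 0.0
18.45 scene [ 0.4772 -0.1723] 1 mm 174.4 dist 0.1304 [ 0.6  1.  -0.5]
18.5 scene [ 0.4782 -0.1715] 6 mm 174.2 dist 0.1296 [-0.1 -0.4  0.2]
time_s: 19.55
tool_pos: [0.4745, -0.0452, 0.1596]
tool_rot: [180.0, 0.0, 117.5]
force: [0.2, 0.3, -0.4]
grip_width: 0.0008
grasp_force: 0.0
19.55 scene [ 0.4769 -0.1718] 1 mm 173.8 dist 0.1266 [ 0.2  0.3 -0.4]
```

```bash
python3 -m creep '0.0003 -0.0005 0 0 0; 0.0003 -0.0005 0 0 0; 0.0003 -0.0005 0 0 0; 0.0003 -0.0005 0 0 0; 0.0003 -0.0005 0 0 0; 0.0003 -0.0005 0 0 0; 0.0003 -0.0005 0 0 0; 0.0003 -0.0005 0 0 0'; python3 s.py scene scene
python3 -m creep '0.0003 -0.0005 0 0 0; 0.0003 -0.0005 0 0 0; 0.0003 -0.0005 0 0 0; 0.0003 -0.0005 0 0 0'; python3 s.py scene scene
```

```text
time_s: 20.6
tool_pos: [0.4769, -0.0493, 0.1596]
tool_rot: [180.0, 0.0, 117.5]
force: [-0.0, -0.6, 0.4]
grip_width: 0.0006
grasp_force: 0.0
20.6 scene [ 0.4788 -0.1755] 1 mm 178.0 dist 0.1262 [-0.  -0.6  0.4]
20.65 scene [ 0.4788 -0.1756] 1 mm 178.1 dist 0.1263 [-0.4 -0.1  0.3]
time_s: 21.2
tool_pos: [0.4781, -0.0512, 0.1596]
tool_rot: [180.0, 0.0, 117.5]
force: [0.4, 0.9, -0.6]
grip_width: 0.0009
grasp_force: 0.0
21.2 scene [ 0.4803 -0.1791] 1 mm 181.9 dist 0.1279 [ 0.4  0.9 -0.6]
21.25 scene [ 0.4802 -0.1796] 1 mm 182.3 dist 0.1283 [ 0.2 -0.5  0.8]
```

```bash
python3 -m creep '-0.003 0.006 0.03 0 0; -0.002 0.004 0.055 0 0; 0 0 0.06 -6 0; 0 0 0.06 -10.6 0; 0 -0.01 0.045 -10.6 0; 0.01 -0.04 0 -10.6 0; 0.015 -0.055 0 -10.6 0; 0.018 -0.058 0 -10.6 0'
python3 -m creep '0.018 -0.055 0 -10.6 0; 0.017 -0.04 0 -10.6 0; 0.012 -0.011 0 -10.6 0; 0 0 -0.03 -10.6 0; 0 0 -0.04 -10.6 0; 0 0 -0.04 -10.6 0; 0 0 -0.02 -10.6 0; 0 0 -0.01 -10.6 0'
python3 s.py side
python3 -m creep '0 0 -0.03 -10.6 0; 0 0 -0.045 -10.6 0; 0 0 -0.035 -9 0; 0 0 -0.006 0 0'; python3 s.py side
```

```text
time_s: 22.3
tool_pos: [0.5166, -0.2052, 0.4101]
tool_rot: [179.9, -0.1, 58.3]
force: [-0.3, 0.0, -0.7]
grip_width: 0.0006
grasp_force: 0.0
time_s: 23.3
tool_pos: [0.5628, -0.3093, 0.2678]
tool_rot: [-180.0, 0.1, -26.6]
force: [-0.8, 0.4, 0.4]
grip_width: 0.0007
grasp_force: 0.0
23.3 side [ 0.4923 -0.1864] 251 mm 194.3 dist 0.1417 [-0.8  0.4  0.4]
time_s: 23.85
tool_pos: [0.5622, -0.3089, 0.1513]
tool_rot: [179.8, 0.2, -56.3]
force: [-0.1, 0.3, 0.4]
grip_width: 0.0005
grasp_force: 0.0
23.85 side [ 0.5408 -0.168 ] 1476 mm 205.3 dist 0.1425 [-0.1  0.3  0.4]
```

```bash
cat > b.py <<'E'
from h import *
C=np.array([.795,-.005])
def block(c,im,a0):
    # dark damper block on the bright duct: centroid -> boom arc in mm at the hood
    best=None;f=im.astype(int)
    g=((f.max(2)<95)&(f.max(2)-f.min(2)<22)).astype(np.uint8)
    n,l,st,ce=cv2.connectedComponentsWithStats(g)
    q=C-.18*np.array([np.cos(a0),np.sin(a0)]);px=proj(c,(*q,.354))
    for i in range(1,n):
        d=np.hypot(*(ce[i]-px))
        if 60<st[i,4]<500 and d<25 and (best is None or d<best[0]): best=(d,i)
    if best is None: return None
    i=best[1];p=onz(c,ce[i],.354)[:2]-C;return round(360*np.arctan2(-p[1],-p[0]),1),round(np.hypot(*p),4),int(st[i,4]),ce[i].round(1)
if __name__=="__main__":
    import sys
    for c in sys.argv[1:]:
        t=get_obs()["time_s"];im=cams.read_camera(c);cv2.imwrite(f"pics/{c}_b.png",im[:,:,::-1]);print(round(t,2),c,block(c,im,.56))
E
python3 - <<'E'
from b import *
for c,n,a in (("scene","0",-.47),("side","0",-.47),("scene","3",.487),("side","3",.487),("scene","_last",.487)):
    print(c,n,block(c,cv2.imread(f"pics/{c}{n}.png")[:,:,::-1],a))
for c in ("scene","side"):
    ps=[]
E
```

```text
scene 0 (np.float64(-157.7), np.float64(0.1772), 423, array([313.5, 130.8]))
side 0 (np.float64(-163.9), np.float64(0.1828), 322, array([234.5, 197. ]))
scene 3 None
side 3 (np.float64(170.4), np.float64(0.1791), 295, array([305. , 158.4]))
scene _last (np.float64(179.2), np.float64(0.1804), 462, array([286.1, 214.7]))
```

```bash
sed -i 's/st\[i,4\]<500/st[i,4]<700/' b.py; python3 b.py side scene
python3 -m creep '-0.0022 0.0033 0 0 0; -0.0018 0.0027 0.001 0 0; -0.0009 0.0014 0.001 0 0; -0.0003 0.0004 0 0 0'; python3 b.py side scene
```

```text
23.9 side (np.float64(189.9), np.float64(0.1762), 246, array([306.3, 154. ]))
23.95 scene (np.float64(202.8), np.float64(0.1796), 501, array([288.2, 221.4]))
time_s: 24.5
tool_pos: [0.5581, -0.3022, 0.156]
tool_rot: [-180.0, -0.0, -56.5]
force: [-0.4, 0.0, 0.4]
grip_width: 0.0002
grasp_force: 0.0
24.5 side (np.float64(193.4), np.float64(0.1763), 237, array([306.7, 153.4]))
24.55 scene (np.float64(206.3), np.float64(0.1798), 505, array([288.4, 222.4]))
```

```bash
python3 -m creep '-0.0007 0.001 0 0 0; -0.0005 0.0008 0 0 0; 0 0 0 0 0; 0.0001 -0.0002 0 0 0; 0.0002 -0.0003 0 0 0; 0.0002 -0.0003 0 0 0; 0.0002 -0.0003 0 0 0; 0.0002 -0.0003 0 0 0'; python3 b.py scene scene
```

```text
time_s: 25.6
tool_pos: [0.5576, -0.302, 0.1556]
tool_rot: [180.0, 0.0, -56.5]
force: [-0.1, -0.2, -1.0]
grip_width: 0.0009
grasp_force: 0.0
25.6 scene (np.float64(208.2), np.float64(0.18), 508, array([288.4, 223. ]))
25.65 scene (np.float64(208.2), np.float64(0.18), 506, array([288.4, 223. ]))
```

```bash
python3 -m creep '0 0 0 0 0; 0 0 0 0 0; 0 0 0 0 0; 0 0 0 0 0; 0 0 0 0 0; 0 0 0 0 0'; python3 b.py scene; python3 -c "
from h import *
im={c:cams.read_camera(c) for c in ('scene','side')}
cv2.imwrite('pics/m5.png',np.hstack([cv2.resize(im[c][100:390,100:480],(400,305)) for c in im])[:,:,::-1])"
```

```text
time_s: 26.45
tool_pos: [0.5576, -0.302, 0.1556]
tool_rot: [180.0, 0.0, -56.5]
force: [-0.3, -0.1, 0.5]
grip_width: 0.0006
grasp_force: 0.0
26.45 scene (np.float64(208.3), np.float64(0.1799), 507, array([288.5, 223. ]))
```

View pics/m5.png

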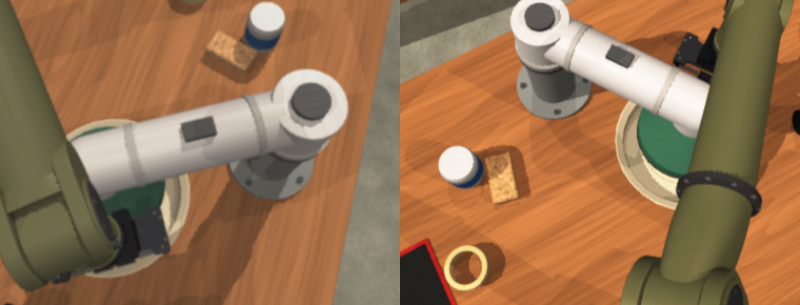

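The boom reading held steady over a second with the hood resting near the target, mostly hidden behind the forearm in both views. I'll back away gently and then go well clear.

```bash
python3 -m creep '0.0003 -0.0005 0 0 0; 0.0006 -0.001 0 0 0; 0.0015 -0.0025 0 0 0; 0.004 -0.006 0 0 0; 0.007 -0.012 0.01 0 0; 0.007 -0.012 0.03 0 0; 0.005 -0.01 0.05 0 0; 0 -0.01 0.055 0 0'
python3 -m creep '-0.01 -0.02 0.05 0 0; -0.03 -0.025 0.02 0 0; -0.045 -0.035 0 0 0; -0.045 -0.035 0 0 0; -0.045 -0.035 0 0 0; -0.04 -0.03 0 0 0; -0.02 -0.015 0 0 0; 0 0 0 0 0'; python3 s.py scene side; python3 b.py scene side
```

```text
time_s: 27.6
tool_pos: [0.5833, -0.3562, 0.3013]
tool_rot: [179.9, 0.0, -56.5]
force: [0.8, -0.4, 0.3]
grip_width: 0.0005
grasp_force: 0.0
time_s: 28.6
tool_pos: [0.345, -0.5528, 0.371]
tool_rot: [180.0, -0.0, -56.8]
force: [0.3, 0.5, -0.2]
grip_width: 0.0004
grasp_force: 0.0
28.6 scene [ 0.4904 -0.2007] 0 mm 205.6 dist 0.3808 [ 0.3  0.5 -0.2]
28.65 side [ 0.4959 -0.1999] 13 mm 207.9 dist 0.3816 [ 1.1 -0.4 -0.2]
28.7 scene (np.float64(207.9), np.float64(0.1801), 535, array([288.4, 222.9]))
28.75 side (np.float64(198.2), np.float64(0.18), 327, array([308.9, 153.3]))
```

```bash
R='0 0 0 0 0; 0 0 0 0 0; 0 0 0 0 0; 0 0 0 0 0; 0 0 0 0 0; 0 0 0 0 0; 0 0 0 0 0; 0 0 0 0 0'
python3 -m creep '0 0 0 0 0; 0 0 0 0 0; 0 0 0 0 0; 0 0 0 0 0; 0 0 0 0 0; 0 0 0 0 0; 0 0 0 0 0; 0 0 0 0 0' | head -1
python3 -m creep '0 0 0 0 0; 0 0 0 0 0; 0 0 0 0 0; 0 0 0 0 0; 0 0 0 0 0; 0 0 0 0 0; 0 0 0 0 0; 0 0 0 0 0' | head -1
python3 s.py scene side; python3 b.py scene side
python3 - <<'E'
from h import *
V=[]
for c,x in (("side",(.4959,-.1999)),("scene",(.4904,-.2007))):
    im=cv2.imread(f"pics/{c}_b.png")
    a=cv2.imread(f"pics/{c}0.png");cams.read_camera(c)
    for w in finder.masks_of("wheel",c)[:1]:
        m0=w["mask"].astype(np.uint8)
    cv2.drawContours(im,cv2.findContours((sil(c,*x,HOOD)>.5).astype(np.uint8),0,2)[0],-1,(0,0,255),1)
    for n,cc in (("hub",(.4850,-.2035,.047)),): cv2.circle(im,tuple(int(v) for v in proj(c,cc)),3,(255,0,0),-1)
    V.append(im[120:380,230:560][:, :330] if c=="side" else im[150:410,80:410])
cv2.imwrite("pics/m6.png",cv2.resize(np.hstack(V),(800,315)))
E
```

```text
time_s: 29.8
time_s: 30.8
30.8 scene [ 0.4904 -0.2007] 0 mm 205.6 dist 0.3781 [ 0.4 -0.6 -0.1]
30.85 side [ 0.4959 -0.1997] 12 mm 207.8 dist 0.3811 [-0.3  0.5 -0.5]
30.9 scene (np.float64(207.8), np.float64(0.1801), 534, array([288.4, 222.9]))
30.95 side (np.float64(198.2), np.float64(0.18), 328, array([308.9, 153.3]))
```

View pics/m6.png

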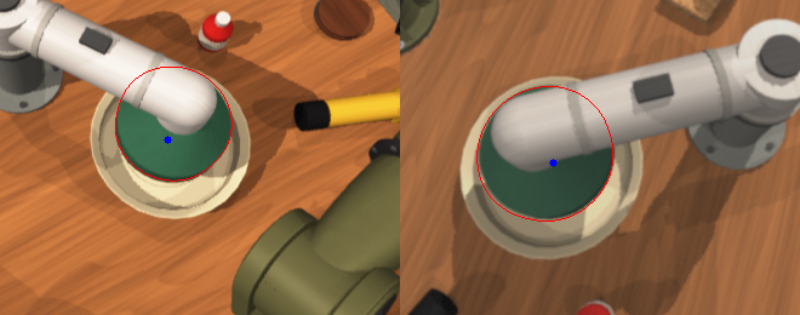

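The hood outline (red) sits over the wheel around the projected hub (blue), with about 2–3 mm of swing error, and it isn't moving. The wheel and bystanders are untouched. I'll finish the six-second watch.

```bash
python3 -m creep '0 0 0 0 0; 0 0 0 0 0; 0 0 0 0 0; 0 0 0 0 0; 0 0 0 0 0; 0 0 0 0 0; 0 0 0 0 0; 0 0 0 0 0' | head -1
python3 -m creep '0 0 0 0 0; 0 0 0 0 0; 0 0 0 0 0; 0 0 0 0 0; 0 0 0 0 0; 0 0 0 0 0; 0 0 0 0 0; 0 0 0 0 0' | head -1
python3 -m creep '0 0 0 0 0; 0 0 0 0 0; 0 0 0 0 0; 0 0 0 0 0; 0 0 0 0 0; 0 0 0 0 0; 0 0 0 0 0; 0 0 0 0 0' | head -1
python3 -m creep '0 0 0 0 0; 0 0 0 0 0; 0 0 0 0 0; 0 0 0 0 0; 0 0 0 0 0; 0 0 0 0 0; 0 0 0 0 0; 0 0 0 0 0' | head -1
python3 -m creep '0 0 0 0 0; 0 0 0 0 0; 0 0 0 0 0; 0 0 0 0 0; 0 0 0 0 0; 0 0 0 0 0; 0 0 0 0 0; 0 0 0 0 0' | head -1
python3 s.py scene side; python3 b.py scene; python3 -c "
from cell import ticket
print(ticket.sign_off())"
```

```text
time_s: 32.2
time_s: 33.2
time_s: 34.2
time_s: 35.2
time_s: 36.2
36.2 scene [ 0.4904 -0.2007] 0 mm 205.6 dist 0.3781 [ 0.1 -0.5  0. ]
36.25 side [ 0.4957 -0.2   ] 11 mm 207.9 dist 0.3809 [-0.4 -0.5  0.7]
36.3 scene (np.float64(207.8), np.float64(0.1801), 533, array([288.3, 222.9]))
the job is handed in; nothing more can be done
None
```

The job is handed in at about 36 s: the hood came to rest over the hub, about 3 mm past it along the swing and 8 mm toward the column by camera, and stayed still for over 7 s with the hand clear; the first braking contact stopped it 30 mm short at an estimated 15 mm/s closing speed, so I needed a second, slower push.

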